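# Feed a flapjack under the portion cutter's guard with the push stick

## Task

Get the flapjack on the portion cutter's bed ready for the next cut: with the push stick from its tray, push it gently through the low guarded mouth until it bears on the sprung gauge plate inside and presses that plate back a few millimetres, never so far that its spring bottoms out. The spring hold-down then keeps it there; lay the push stick back in its tray. Keep your hand off the flapjack and the cutter, and leave the other things on the counter where they are.

Things in the scene. Friction and masses are not known exactly. Their poses are not given: they have to be found in the camera images.
- cutter: bench portion cutter, white guard hood, raised hand lever, fixed to the counter. Origin on the counter below the middle of its guarded mouth; +x is the feed direction (into the mouth), z up. The white bed, 30 mm above the counter, runs from x = -200 mm in under the hood. Hood: x = 0 to 190 mm, y = -63 to 63 mm, 161 mm high; parked blade carriage and lever above it to 280 mm
- mouth (a point): middle of the lower edge of the guarded mouth, on the bed; axes as the cutter's. Mouth 80 mm wide between steel walls 30 mm high, 46 mm high under a yellow lip; flared lead-ins open to about 105 mm at x = -65 mm. From x = 5 mm on, a sprung hold-down with sloped entry presses 5 to 8 N on what is fed under it: a bump on entry, then a steady drag that differs each time and must be felt
- gauge: back gauge, a dark block at the far end; origin 210 mm behind the mouth, axes as the cutter's. Under the hood it carries a sprung steel plate at piece height. Where the last user set it is not measured: its face is 122 to 166 mm behind the mouth. The plate yields towards +x by 1.6 N per mm, from zero, bottoming out hard after 8 mm; the hold-down's grip holds a piece against about 5 N of it
- flapjack: golden oat flapjack, firm, about 0.18 kg, 112 mm long (x), 76 mm wide (y), 38 mm high; origin at the centre of its underside. It lies on the cutter's bed before the mouth, a little off line and skew
- stick_grip (a point): middle of the wooden grip of the push stick, 41 mm above the stick's underside; +x points to the nose. Level bar 22 mm wide (y), 24 mm high, free for 50 mm each way. A bar slopes down from it to the white nose plate, 60 mm wide, 1 to 33 mm above the underside, whose flat pushing face is 175 mm ahead of this point; a foot 30 mm wide stands 60 to 80 mm behind it
- stick: the push stick, wood with a white nose, 255 mm long, 0.12 kg, standing level on its foot and nose in the tray; origin on its underside straight below stick_grip, same axes
- tray: steel tray of the push stick, fixed, 350 mm (x) by 110 mm (y), rim 14 mm high, walls 4 mm; origin under its centre, floor 4 mm above the counter. The stick lies along the tray's x axis, nose to +x, its grip a little behind the middle; that is where it belongs afterwards
- rocky: slice with a lumpy white top, 112 x 75 x 46 mm, a bystander; origin under its centre
- lemon: lemon slice with pale icing, 108 x 76 x 40 mm, a bystander; origin under its centre
- sugar_shaker: sugar shaker, 44 x 44 x 90 mm, a bystander; origin under its centre

How it is judged:
On the way, in this order (a step that is already met when the one before it is completed fails the run):
1. the push stick pushes the flapjack into the guarded mouth (x of flapjack in the frame of cutter above -0.045 m and contact force between stick and flapjack above 0.5 N), for 0.1 s.
2. pushed by the stick, the flapjack presses the sprung gauge plate back (contact force between flapjack and gauge above 1.5 N and contact force between stick and flapjack above 0.5 N), for 0.1 s.
At the end, for the whole second after the job is handed in: the flapjack lies under the guard square to the cutter (within 0.06 rad) and at rest, with the gauge plate still pressing on it with more than 1.2 N (plate pressed back about 0.8 mm or more); the push stick lies at rest in its tray, level (within 0.1 rad) (contact force between flapjack and gauge above 1.2 N and angle between the x axis of flapjack and the x axis of cutter, either way round below 0.06 rad and x of flapjack in the frame of cutter above 0.06 m and linear speed of each of flapjack, stick below 0.01 m/s and z of stick_grip in the frame of tray below 0.055 m and y of stick_grip in the frame of tray between -0.035 and 0.035 m and x of stick_grip in the frame of tray between -0.1 and 0.1 m and angle between stick's own z axis and vertical below 0.1 rad); the robot touches nothing.
It fails at once if the gauge plate is driven to the end of its spring (over 11 N on it) (contact force between flapjack and gauge above 11 N).
It fails at once if the flapjack is forced (stick pushes it with more than 24 N) or tipped up by more than 0.15 rad (contact force between stick and flapjack above 24 N or angle between flapjack's own z axis and vertical above 0.15 rad).
It fails at once if the arm or fingers touch the flapjack (contact force between any of the arm, the fingers and flapjack above 0.5 N).
It fails at once if the arm or fingers hit the cutter (over 3 N) (contact force between any of the arm, the fingers and cutter above 3 N).
It fails at once if another thing on the counter is moved by more than 20 mm (distance of any of rocky, lemon, sugar_shaker from where it was at the start of the episode above 0.02 m).
It also fails if it takes over 69 s, if anything falls off the work surface, if the arm or the gripper's body presses on something with over 40 N, if the wrist force passes 120 N, or if a joint passes its speed limit or range.

## Robot

A 6-joint arm with a two-finger parallel gripper is mounted at the origin on the work surface; the furniture and walls round the work are solid. World frame = base frame: x ahead of the robot, y to its left, z up, the work surface at z = 0. Lengths are in m, angles in rad, forces in N, time in s.
With the tool pointing down it reaches from about 0.4 to 0.825 m from the base axis. Payload 7 kg.
Tool frame: the origin (TCP) lies on the centre line of the jaws, within the pads' length; the fingertips stand 25 mm ahead of it and the grasp point (between the pads) lies 6 mm ahead of it; z points along the fingers, y is the line along which they close (so a half turn about z gives the same grasp; the last joint's range is limited). The gripper opens to 88 mm and grips with 3 to 60 N. Pads are 19 mm wide; open, the fingers measure 130 mm over their backs; the gripper's body (78 mm by 193 mm) begins 47 mm behind the grasp point.
Start: joints at [1.513, 0.359, 0.012, 0, -1.224, -0.288], TCP at [0.229, 0.635, 0.252] pointing down, gripper open.
Joint ranges: [-3.07, 3.07], [-1.43, 2.12], [-1.02, 1.25], [-3.03, 1.67], [-3.05, -0], [-3.03, 3.03]. Speed limits (rad/s): [2.39, 2.39, 3.01, 3.14, 3.14, 3.14].

## Interface

Orientations are given as [roll, pitch, yaw] about the fixed x, y, z axes, in that order (R = Rz(yaw) Ry(pitch) Rx(roll)).
In Python, from station import readout, vision, arm gives the robot as it stands. The module is installed in compiled form; this text tells all that it offers.
- The arm moves only by the tool carry_out, never from a script. Its argument "commands" is a list of rows, each an object with "dp": the shift along the tool's x, y, z in m, a list of three; "rotation": the turn, a rotation vector about the tool's x, y, z in degrees, a list of three. In form: [{"dp": [dx, dy, dz], "rotation": [wx, wy, wz]}, ...]. A call has 1 to 8 rows; each row shifts and turns the commanded pose from where the row before left it, along the tool's axes as they then stand; what a row does not reach is not made up. A row lasts 1/8 s, in which the tool goes at most 62.5 mm and 10.7 degrees, less where a joint would pass 70% of its speed; a pose out of reach is approached as far as the arm can. A call with a gripper value outside its range is refused whole. "grip" is the finger opening in m, from 0 to 0.0876, set as the call begins (left out, the last holds). The fingers move at their own pace and stop on an object; "force" is the grip in N (left out, the last holds). Time passes only in rows, so rows that do not move let the fingers close. It gives the time, the measured TCP pose, the force, the opening and the grip force at its end, in the units of the state.
- readout.get_state(): the state, without advancing time (a new reading comes with each control period).
- vision.grab_frame(name): name is "side" or "top" or "wrist"; returns (picture, depth): 384x512x3 uint8, red, green, blue; 384x512 float32, m along the optical axis (not along the pixel's ray), 0 where there is no reading.
- vision.calibration(name): a dict with "fovy" (degrees; the focal length in pixels is half the picture's height over the tangent of half this angle, whatever the lens; pixels are square), "cx", "cy" (the principal point, pixels), "origin" and "attitude" of the camera in the world; the wrist camera has in their place "mount" (4x4, takes a point from camera to tool coordinates, whose origin is the TCP and whose axes are the flange's). Camera axes: x right, y down, z forward; pixel columns grow to the right and rows downward; lengths in m; the calibration is good to about 2 mm. The wrist camera is an equidistant fisheye: a pixel r from the principal point sees the ray r / f radians off the axis. A picture is of the moment at which its call begins: read the wrist's pose just before it. calibration takes no time and is no camera call.
- arm.job_done(): hands the job in; it is judged then, once.
Trained networks look in the newest picture that a camera, given by its name, has taken for a name from the list of things; names that differ only in an ending like _2 or _b are one class to them, and where a whole thing is asked for, a point or a joint stands for the part that bears it (a point fixed in the world has none). Each returns a list of dicts, best first, with "score" (0 to 1); they miss things now and then, are a little off and sometimes report something else, mostly with a low value. They report only what shows in the picture. A call takes as long as a camera call.
- vision.trace(label, camera): "pixels" (384x512 bool, what is visible of it) and "position" ([row, column] in pixels, amid what is visible of it).
The state is a dict: "t": time; "q": joint angles; "qd": joint speeds; "joint_efforts": joint torques, N m; "eef_pos": TCP position; "ee_rot": TCP orientation; "force": force on the tool from outside, world axes, zero at the start; "moment": the same for the moment, N m; "width": finger opening in m; "gripper_force": force on a finger pad.
Only numpy, scipy, OpenCV 4.12 (cv2) and the standard library are available. Lean on these libraries where they do the work, as an engineer would, in place of code of your own. Each camera call takes 0.05 s, during which the arm holds its last target. There are 200 camera calls.

## Working session

There is one attempt and no reset: what is moved stays moved. The work goes in short steps, Python scripts to look and compute and a tool call to move; the robot and the scene stay as the last step left them, time stands still between calls to the robot, and variables do not carry over. Pictures are saved under pics/ and viewed, at most 10 in all, crops included, and the job is handed in when it is done.

Besides the shell and the picture viewer there is one more tool, called after "Call:" as name([rows], argument=value, ...), one row to a line, values as JSON. carry_out: Moves the arm, as the interface text tells. Its arguments: {"type":"object","properties":{"commands":{"type":"array"},"grip":{"type":"number"},"force":{"type":"number"}},"required":["commands"]}

```bash
mkdir -p pics; cat > h.py <<'E'
import numpy as np, cv2
from scipy.spatial.transform import Rotation as R
from station import readout, vision, arm
def cam(name,st=None):
    c=vision.calibration(name)
    return c
def cloud(name):
    """picture, world points HxWx3 (nan where none)"""
    st=readout.get_state(); im,d=vision.grab_frame(name); c=vision.calibration(name)
    H,W=d.shape; f=H/2/np.tan(np.radians(c['fovy'])/2)
    u,v=np.meshgrid(np.arange(W),np.arange(H)); x=u-c['cx']; y=v-c['cy']
    if name=='wrist':
        r=np.hypot(x,y)+1e-9; th=r/f; t=np.tan(np.minimum(th,1.5)); X=d*t*x/r; Y=d*t*y/r
    else: X=d*x/f; Y=d*y/f
    P=np.stack([X,Y,d],-1); P[d<=0]=np.nan
    if name=='wrist':
        M=np.array(c['mount']); P=P@M[:3,:3].T+M[:3,3]
        P=P@R.from_euler('xyz',st['ee_rot']).as_matrix().T+np.array(st['eef_pos'])
    else:
        A=np.array(c['attitude']); A=A if A.shape==(3,3) else R.from_euler('xyz',A).as_matrix()
        P=P@A.T+np.array(c['origin'])
    return im,P
def save(n,im): cv2.imwrite('pics/'+n,im[...,::-1])
E
python3 - <<'E'
from h import *
s=readout.get_state(); print(s)
for n in ('top','side'):
    print(vision.calibration(n))
    im,P=cloud(n); save(n+'0.png',im); np.save(n+'0.npy',P)
    for l in ['cutter','gauge','flapjack','stick','tray','rocky','lemon','sugar_shaker']:
        for r in vision.trace(l,n)[:2]:
            m=r['pixels']; q=P[m]; q=q[~np.isnan(q[:,0])]
            if len(q)<5: continue
            print(n,l,round(r['score'],2),np.round(r['position']),m.sum(),'med',np.round(np.median(q,0),3),'lo',np.round(np.percentile(q,3,0),3),'hi',np.round(np.percentile(q,97,0),3))
print(vision.calibration('wrist'))
E
```

```text
{'t': 0.0, 'q': array([ 1.51309187e+00,  3.59401484e-01,  1.10726294e-02, -3.39463200e-04,
       -1.22408777e+00, -2.88079501e-01]), 'qd': array([ 0.00057189,  0.00067835, -0.00080506, -0.00206365,  0.00152025,
        0.00044891]), 'joint_efforts': array([ 3.70825786e-03, -5.82717776e+01,  2.93049842e+01,  6.99722797e+00,
        6.87510154e-03, -1.50496826e-04]), 'eef_pos': array([0.22866817, 0.63462359, 0.25062112]), 'ee_rot': array([ 3.13994845e+00, -1.54422345e-04, -3.45899445e-01]), 'force': array([ 1.26809239,  0.14196228, -0.29435144]), 'moment': array([-0.04928913, -0.022471  ,  0.02990458]), 'gripper_force': 0.0, 'width': 0.08771190493103963}
{'fovy': 46.81234468791408, 'cx': 256.4312437906128, 'cy': 189.79723651244785, 'origin': array([0.32568317, 0.01665355, 1.43116655]), 'attitude': array([-3.02869995,  0.00787876, -1.54425171])}
top cutter 0.77 [166. 244.] 6309 med [0.553 0.063 0.1  ] lo [ 0.41  -0.151  0.003] hi [0.687 0.216 0.249]
top cutter 0.48 [139. 319.] 711 med [ 0.648 -0.166  0.047] lo [ 0.583 -0.263  0.004] hi [ 0.728 -0.048  0.059]
top gauge 0.53 [126. 199.] 
[... 1716 characters left out ...]
15 0.038] lo [0.289 0.081 0.003] hi [0.403 0.172 0.046]
side lemon 0.17 [177. 260.] 5992 med [0.548 0.033 0.1  ] lo [ 0.404 -0.162  0.019] hi [0.657 0.16  0.246]
side sugar_shaker 0.79 [175. 200.] 323 med [0.419 0.215 0.048] lo [0.405 0.207 0.006] hi [0.44  0.235 0.089]
{'fovy': 65.70646984690485, 'cx': 253.2129415541019, 'cy': 196.51599090597276, 'mount': array([[-1.07593532e-03, -9.60741092e-01, -2.77444403e-01,
         7.60597692e-02],
       [ 9.99999359e-01, -9.35639818e-04, -6.38063006e-04,
        -9.88557346e-04],
       [ 3.53425319e-04, -2.77444911e-01,  9.60741483e-01,
        -1.33426755e-01],
       [ 0.00000000e+00,  0.00000000e+00,  0.00000000e+00,
         1.00000000e+00]])}
```

```bash
python3 - <<'E'
from h import *
a=cv2.imread('pics/top0.png')[80:300,130:400]; cv2.imwrite('pics/top0c.png',cv2.resize(a,None,fx=2.9,fy=2.7,interpolation=cv2.INTER_CUBIC)[:600,:800])
P=np.load('top0.npy')
for l in ['stick','tray','flapjack','cutter']:
    m=vision.trace(l,'top')
# fits via minAreaRect on height-filtered points
    if not m: print('none',l); continue
    q=P[m[0]['pixels']]; q=q[~np.isnan(q[:,0])]
    if l=='flapjack': q=q[q[:,2]>.06]
    if l=='stick':
        q=q[q[:,2]>.02]
    for nm,qq in ([(l,q)] if l!='cutter' else [('hood',q[(q[:,2]>.145)&(q[:,2]<.175)]),('bed',q[(q[:,2]>.022)&(q[:,2]<.038)]),('walls',q[(q[:,2]>.055)&(q[:,2]<.066)])]):
        r=cv2.minAreaRect((qq[:,:2]*1000).astype(np.float32)); print(nm,len(qq),r, np.round(cv2.boxPoints(r)).tolist(),np.median(qq[:,2]))
    if l=='stick':
        d=q[:,:2]-q[:,:2].mean(0); v=np.linalg.svd(d,full_matrices=0)[2][0]; print(v,np.degrees(np.arctan2(v[1],v[0])))
        s=d@v
        for t in np.arange(s.min(),s.max(),.015):
            k=(s>=t)&(s<t+.015)
            if k.sum(): print(np.round(t,3),k.sum(),np.round(q[k].mean(0),3))
E
```

```text
stick 600 ((648.152099609375, -155.68698120117188), (254.69444274902344, 60.482765197753906), 55.98813247680664) [[552.0, -244.0], [602.0, -278.0], [744.0, -67.0], [694.0, -33.0]] 0.0498084085994871
[-0.52504909 -0.85107195] -121.67154780665741
-0.131 80 [ 0.715 -0.057  0.033]
-0.116 28 [ 0.706 -0.069  0.031]
-0.101 21 [ 0.697 -0.082  0.034]
-0.086 25 [ 0.691 -0.095  0.037]
-0.071 27 [ 0.683 -0.108  0.041]
-0.056 26 [ 0.675 -0.121  0.044]
-0.041 25 [ 0.667 -0.134  0.046]
-0.026 26 [ 0.659 -0.147  0.051]
-0.011 36 [ 0.651 -0.159  0.054]
0.004 33 [ 0.644 -0.172  0.055]
0.019 33 [ 0.636 -0.185  0.054]
0.034 34 [ 0.628 -0.198  0.054]
0.049 35 [ 0.62  -0.21   0.054]
0.064 38 [ 0.612 -0.223  0.055]
0.079 38 [ 0.605 -0.236  0.054]
0.094 43 [ 0.596 -0.249  0.052]
0.109 52 [ 0.589 -0.261  0.047]
tray 2898 ((656.2696533203125, -144.83445739746094), (349.57464599609375, 116.55389404296875), 59.22305679321289) [[517.0, -265.0], [617.0, -325.0], [796.0, -24.0], [696.0, 35.0]] 0.004687683914097018
flapjack 786 ((481.3880615234375, -81.61601257324219), (109.49040985107422, 73.16268920898438), 64.2737808227539) [[425.0, -115.0], [491.0, -147.0], [538.0, -48.0], [472.0, -16.0]] 0.06541295491552501
hood 2215 ((586.1373291015625, 100.843994140625), (190.52005004882812, 126.40484619140625), 59.450439453125) [[483.0, 51.0], [592.0, -13.0], [689.0, 151.0], [580.0, 215.0]] 0.16076686118246375
bed 2037 ((545.1580200195312, 32.82322692871094), (427.5885314941406, 149.57359313964844), 59.397735595703125) [[372.0, -113.0], [501.0, -189.0], [718.0, 179.0], [590.0, 255.0]] 0.028665474169640603
walls 111 ((544.5090942382812, 45.81108093261719), (394.5950012207031, 111.08001708984375), 65.04017639160156) [[411.0, -110.0], [512.0, -156.0], [678.0, 201.0], [577.0, 248.0]] 0.05978399428386583
```

View pics/top0c.png

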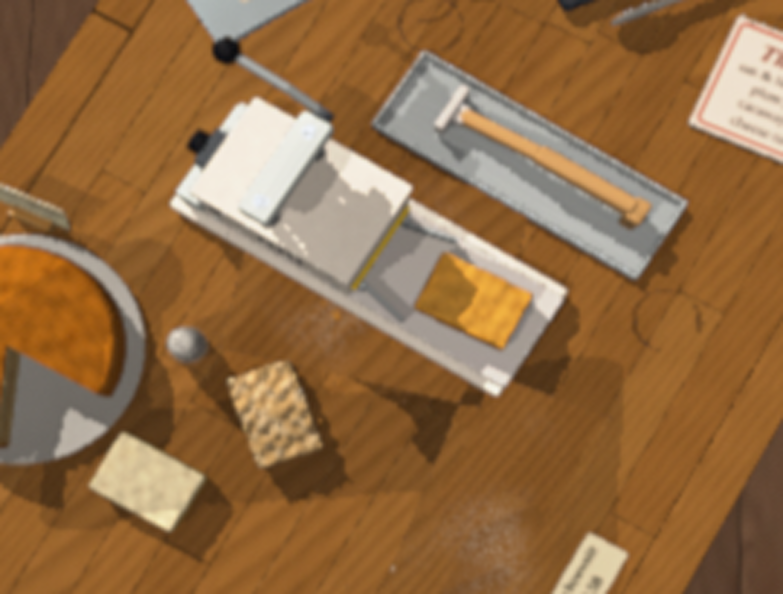

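View pics/side0.png

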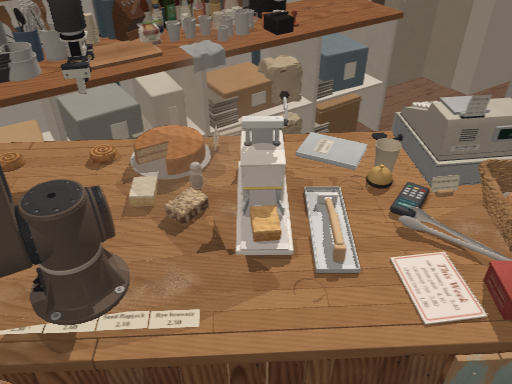

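The top view shows the flapjack (about px 475,300 in the crop) skew before the mouth. The stick lies in its tray with its nose at the upper left (450,110). The side view agrees. First I lift and turn the tool.

Call:
carry_out([
  {"dp": [0, 0, -0.03], "rotation": [0, 0, 10]},
  {"dp": [0, 0, -0.03], "rotation": [0, 0, 10]},
  {"dp": [0, 0, -0.03], "rotation": [0, 0, 10]},
  {"dp": [0, 0, -0.03], "rotation": [0, 0, 10]},
  {"dp": [0, 0, -0.03], "rotation": [0, 0, 10]},
  {"dp": [0, 0, 0], "rotation": [0, 0, 10]},
  {"dp": [0, 0, 0], "rotation": [0, 0, 10]},
  {"dp": [0, 0, 0], "rotation": [0, 0, 10]},
])

```text
t: 2.1
eef_pos: [0.2288, 0.635, 0.4016]
ee_rot: [3.142, 0.0, -1.748]
force: [1.3, 0.0, -0.1]
width: 0.0871
gripper_force: 0.0
```

```bash
cat >> h.py <<'E'
def to(p,yaw_deg):
    """dp in present tool axes to world p, and turn about tool axes to [pi,0,yaw]"""
    s=readout.get_state(); A=R.from_euler('xyz',s['ee_rot']); B=R.from_euler('xyz',[np.pi,0,np.radians(yaw_deg)])
    print('t',round(s['t'],2),'pos',np.round(s['eef_pos'],4),'rot',np.round(np.degrees(s['ee_rot']),2),'F',np.round(s['force'],2),'w',round(s['width'],4))
    print('dp',np.round(A.inv().apply(np.array(p)-s['eef_pos']),4),'turn',np.round(np.degrees((A.inv()*B).as_rotvec()),2))
E
python3 -c "
from h import *
to([.626,-.199,.40],-121.7)"
```

```text
t 2.1 pos [0.2288 0.635  0.4016] rot [ 180.      0.   -100.15] F [ 1.31  0.04 -0.08] w 0.0871
dp [ 0.751  -0.5379  0.0015] turn [1.000e-02 0.000e+00 2.155e+01]
```

Call:
carry_out([
  {"dp": [0.047, -0.0336, 0], "rotation": [0, 0, 0]},
  {"dp": [0.047, -0.0336, 0], "rotation": [0, 0, 0]},
  {"dp": [0.047, -0.0336, 0], "rotation": [0, 0, 0]},
  {"dp": [0.047, -0.0336, 0], "rotation": [0, 0, 0]},
  {"dp": [0.047, -0.0336, 0], "rotation": [0, 0, 0]},
  {"dp": [0.047, -0.0336, 0], "rotation": [0, 0, 0]},
  {"dp": [0.047, -0.0336, 0], "rotation": [0, 0, 0]},
  {"dp": [0.047, -0.0336, 0], "rotation": [0, 0, 0]},
])

```text
t: 3.1
eef_pos: [0.4299, 0.2169, 0.402]
ee_rot: [-3.141, 0.001, -1.742]
force: [0.9, 0.3, 0.2]
width: 0.0876
gripper_force: 0.0
```

Call:
carry_out([
  {"dp": [0.047, -0.0336, 0], "rotation": [0, 0, 0]},
  {"dp": [0.047, -0.0336, 0], "rotation": [0, 0, 0]},
  {"dp": [0.047, -0.0336, 0], "rotation": [0, 0, 0]},
  {"dp": [0.047, -0.0336, 0], "rotation": [0, 0, 0]},
  {"dp": [0.047, -0.0336, 0], "rotation": [0, 0, 0]},
  {"dp": [0.047, -0.0336, 0], "rotation": [0, 0, 0]},
  {"dp": [0.047, -0.0336, 0], "rotation": [0, 0, 0]},
  {"dp": [0.047, -0.0336, 0], "rotation": [0, 0, 0]},
])

```text
t: 4.1
eef_pos: [0.631, -0.1995, 0.4017]
ee_rot: [-3.141, 0.0, -1.742]
force: [1.3, 1.2, 0.7]
width: 0.0875
gripper_force: 0.0
```

Call:
carry_out([
  {"dp": [0, 0, 0.06], "rotation": [0, 0, 7.2]},
  {"dp": [0, 0, 0.06], "rotation": [0, 0, 7.2]},
  {"dp": [0, 0, 0.06], "rotation": [0, 0, 7.2]},
  {"dp": [0, 0, 0], "rotation": [0, 0, 0]},
  {"dp": [0, 0, 0], "rotation": [0, 0, 0]},
])

```text
t: 4.72
eef_pos: [0.6318, -0.198, 0.2243]
ee_rot: [-3.138, 0.0, -2.116]
force: [0.1, -0.4, 2.4]
width: 0.0875
gripper_force: 0.0
```

```bash
python3 - <<'E'
from h import *
im,P=cloud('wrist'); save('w1.png',im)
r=vision.trace('stick','wrist')
for x in r[:2]:
    q=P[x['pixels']]; q=q[~np.isnan(q[:,0])]; q0=q
    print(x['score'],len(q))
    q=q[(q[:,2]>.048)&(q[:,2]<.064)]
    d=q[:,:2]-q[:,:2].mean(0); v=np.linalg.svd(d,full_matrices=0)[2][0]; v*=np.sign(v[0])
    print(np.degrees(np.arctan2(v[1],v[0])),q.mean(0))
    s=(q0[:,:2]-q[:,:2].mean(0))@v; n=np.array([-v[1],v[0]]); l=(q0[:,:2]-q[:,:2].mean(0))@n
    print('s range',s.min(),s.max())
    for t in np.arange(s.min(),s.max(),.015):
        k=(s>=t)&(s<t+.015); print(np.round([t,l[k].min(),l[k].max(),np.median(q0[k,2])],3),k.sum())
    g=q[:,:2].mean(0)+v*(s.max()-.175); print('grip from nose',g,' from foot',q[:,:2].mean(0)+v*(s.min()+.08))
m=vision.trace('tray','wrist')
q=P[m[0]['pixels']];q=q[~np.isnan(q[:,0])];print('tray',cv2.minAreaRect((q[:,:2]*1000).astype(np.float32)))
to([*g,.13],-121.7)
E
```

```text
0.82 4067
59.018378915599534 [ 0.62421497 -0.20850215  0.05467082]
s range -0.06882265918880416 0.21030392806180923
[-0.069 -0.017  0.014  0.052] 397
[-0.054 -0.017  0.014  0.055] 356
[-0.039 -0.012  0.011  0.056] 306
[-0.024 -0.01   0.011  0.056] 303
[-0.009 -0.01   0.011  0.056] 292
[ 0.006 -0.01   0.011  0.056] 295
[ 0.021 -0.011  0.011  0.056] 286
[ 0.036 -0.011  0.011  0.056] 258
[ 0.051 -0.011  0.01   0.056] 256
[ 0.066 -0.01   0.01   0.051] 159
[ 0.081 -0.013  0.008  0.048] 163
[ 0.096 -0.01   0.009  0.044] 138
[0.111 0.009 0.009 0.039] 1Traceback (most recent call last):
  File "<stdin>", line 13, in <module>
    return umr_minimum(a, axis, None, out, keepdims, initial, where)
ValueError: zero-size array to reduction operation minimum which has no identity
```

View pics/w1.png

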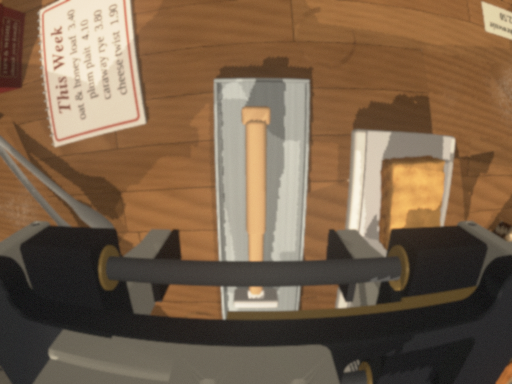

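The stick lies straight along the tray at col ~256, rows 108–300, with its nose away from the camera. Next I go down to the grip height.

```bash
python3 -c "
from h import *
to([.629,-.199,.051],-121.0)"
```

```text
t 4.83 pos [ 0.6321 -0.1978  0.2252] rot [-1.7972e+02  1.1000e-01 -1.2128e+02] F [0.16 0.04 0.01] w 0.0879
dp [0.0029 0.0029 0.1742] turn [-0.28  0.11 -0.28]
```

Call:
carry_out([
  {"dp": [0.003, 0.003, 0.035], "rotation": [0, 0, -0.3]},
  {"dp": [0, 0, 0.035], "rotation": [0, 0, 0]},
  {"dp": [0, 0, 0.035], "rotation": [0, 0, 0]},
  {"dp": [0, 0, 0.03], "rotation": [0, 0, 0]},
  {"dp": [0, 0, 0.02], "rotation": [0, 0, 0]},
  {"dp": [0, 0, 0.0185], "rotation": [0, 0, 0]},
  {"dp": [0, 0, 0], "rotation": [0, 0, 0]},
])

```text
t: 5.7
eef_pos: [0.6263, -0.1985, 0.0479]
ee_rot: [3.141, -0.0, -2.113]
force: [-0.3, 0.8, 1.0]
width: 0.0877
gripper_force: 0.0
```

Call:
carry_out([
  {"dp": [0, 0, 0], "rotation": [0, 0, 0]},
  {"dp": [0, 0, 0], "rotation": [0, 0, 0]},
  {"dp": [0, 0, 0], "rotation": [0, 0, 0]},
  {"dp": [0, 0, 0], "rotation": [0, 0, 0]},
  {"dp": [0, 0, 0], "rotation": [0, 0, 0]},
  {"dp": [0, 0, 0], "rotation": [0, 0, 0]},
], grip=0.0, force=50)

```text
t: 6.45
eef_pos: [0.6263, -0.1986, 0.0481]
ee_rot: [-3.142, -0.0, -2.114]
force: [-0.6, -0.8, -0.2]
width: 0.0332
gripper_force: 0.0
```

```bash
python3 -c "
from h import *
to([.629,-.199,.13],-121.0)"
```

```text
t 6.45 pos [ 0.6263 -0.1986  0.0481] rot [-180.     -0.   -121.11] F [-0.58 -0.85 -0.24] w 0.0332
dp [-0.0011 -0.0026 -0.0819] turn [-0.   -0.   -0.11]
```

Call:
carry_out([
  {"dp": [0, 0, 0], "rotation": [0, 0, 0]},
  {"dp": [0, 0, 0], "rotation": [0, 0, 0]},
  {"dp": [0, 0, 0], "rotation": [0, 0, 0]},
  {"dp": [0, 0, 0], "rotation": [0, 0, 0]},
])

```text
t: 6.95
eef_pos: [0.6263, -0.1986, 0.0481]
ee_rot: [-3.141, 0.0, -2.114]
force: [0.4, 0.7, 1.0]
width: 0.0219
gripper_force: 50.0
```

Call:
carry_out([
  {"dp": [0, 0, -0.01], "rotation": [0, 0, 0]},
  {"dp": [0, 0, -0.02], "rotation": [0, 0, 0]},
  {"dp": [0, 0, -0.03], "rotation": [0, 0, 0]},
  {"dp": [0, 0, -0.03], "rotation": [0, 0, 0]},
  {"dp": [0, 0, -0.03], "rotation": [0, 0, 0]},
  {"dp": [0, 0, 0], "rotation": [0, 0, 0]},
])

```text
t: 7.7
eef_pos: [0.6276, -0.1988, 0.1717]
ee_rot: [-3.137, 0.002, -2.113]
force: [0.5, 0.4, -0.5]
width: 0.0215
gripper_force: 50.0
```

```bash
python3 - <<'E'
from h import *
im,P=cloud('side'); save('s1.png',cv2.resize(im[120:300,180:420],None,fx=3,fy=3))
im,P=cloud('wrist')
r=vision.trace('stick','wrist')
s=readout.get_state(); A=R.from_euler('xyz',s['ee_rot']).as_matrix()
for x in r[:1]:
    q=P[x['pixels']]; q=q[~np.isnan(q[:,0])]; T=(q-s['eef_pos'])@A
    print(x['score'],len(q))
    for t in np.arange(-.2,.1,.015):
        k=(T[:,0]>=t)&(T[:,0]<t+.015)
        if k.sum()>3: print(np.round([t,*np.percentile(T[k,1],[2,50,98]),*np.percentile(T[k,2],[2,50,98])],3),k.sum())
    print(T[:,0].max())
to([.5,-.199,.13],-121.0)
E
```

```text
0.66 9418
[-0.155 -0.029 -0.027  0.024  0.162  0.163  0.164] 15
[-0.14  -0.028 -0.028 -0.028  0.162  0.163  0.164] 5
[-0.05  -0.028 -0.028 -0.027  0.162  0.163  0.164] 12
[-0.035 -0.028 -0.001  0.024 -0.011 -0.01   0.163] 341
[-0.02  -0.012 -0.002  0.008 -0.012 -0.01  -0.006] 680
[-0.005 -0.027 -0.003  0.01  -0.012 -0.01   0.163] 434
[ 0.01  -0.012 -0.002  0.009 -0.012 -0.01  -0.006] 1382
[ 0.025 -0.012 -0.001  0.009 -0.012 -0.01  -0.006] 1525
[ 0.04  -0.012 -0.001  0.009 -0.012 -0.01  -0.006] 1667
[ 0.055 -0.015 -0.001  0.012 -0.011 -0.007 -0.003] 2221
[ 0.07  -0.015 -0.001  0.013 -0.007 -0.006  0.163] 1132
0.08306398975494493
t 7.85 pos [ 0.6256 -0.1984  0.1675] rot [ 1.7994e+02 -1.0000e-02 -1.2112e+02] F [-0.37 -0.14 -1.92] w 0.0216
dp [0.0654 0.1072 0.0377] turn [ 0.06 -0.01 -0.12]
```

View pics/s1.png

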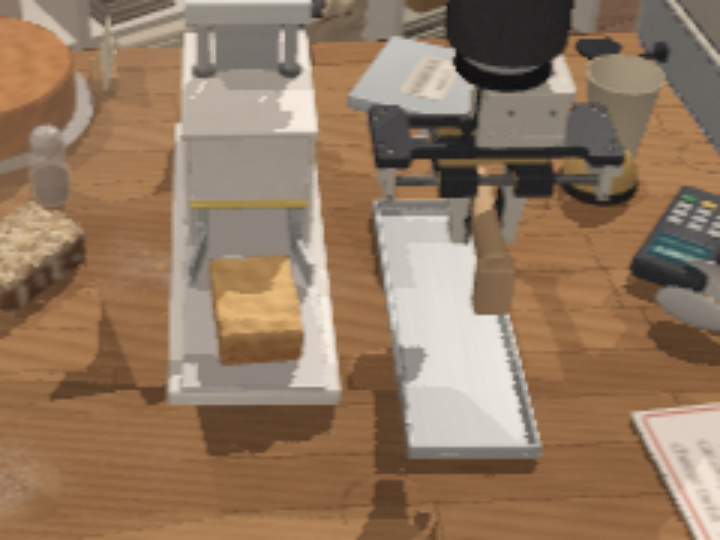

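The stick is held level (grip near px 490,250) and the flapjack is unmoved. Next I go to a point behind the flapjack.

```bash
cat >> h.py <<'E'
CO=np.array([.5377,.0190]); CY=np.radians(59.4); CA=np.array([[np.cos(CY),-np.sin(CY)],[np.sin(CY),np.cos(CY)]])
def cut(p): return CA.T@(np.array(p)[:2]-CO)
def w(x,y,z): return [*(CO+CA@np.array([x,y])),z]
E
python3 -c "
from h import *
to(w(-.365,0,.1675),-120.6)"
```

```text
t 7.85 pos [ 0.6256 -0.1984  0.1675] rot [ 1.7994e+02 -1.0000e-02 -1.2112e+02] F [-0.37 -0.14 -1.92] w 0.0216
dp [0.2243 0.1843 0.0003] turn [ 0.06 -0.01 -0.52]
```

Call:
carry_out([
  {"dp": [0.032, 0.0263, 0], "rotation": [0, 0, 0]},
  {"dp": [0.032, 0.0263, 0], "rotation": [0, 0, 0]},
  {"dp": [0.032, 0.0263, 0], "rotation": [0, 0, 0]},
  {"dp": [0.032, 0.0263, 0], "rotation": [0, 0, 0]},
  {"dp": [0.032, 0.0263, 0], "rotation": [0, 0, 0]},
  {"dp": [0.032, 0.0263, 0], "rotation": [0, 0, 0]},
  {"dp": [0.032, 0.0263, 0], "rotation": [0, 0, 0]},
  {"dp": [0, 0, 0], "rotation": [0, 0, -0.5]},
])

```text
t: 8.85
eef_pos: [0.3497, -0.2953, 0.1673]
ee_rot: [3.139, -0.0, -2.107]
force: [0.1, -0.0, -1.4]
width: 0.0216
gripper_force: 50.0
```

Call:
carry_out([
  {"dp": [0, 0, 0.02], "rotation": [0, 0, 0]},
  {"dp": [0, 0, 0.02], "rotation": [0, 0, 0]},
  {"dp": [0, 0, 0], "rotation": [0, 0, 0]},
  {"dp": [0, 0, 0], "rotation": [0, 0, 0]},
])

```text
t: 9.35
eef_pos: [0.3534, -0.2953, 0.1283]
ee_rot: [3.141, -0.0, -2.104]
force: [-0.2, -0.0, -2.0]
width: 0.0216
gripper_force: 50.0
```

```bash
python3 - <<'E'
from h import *
im,P=cloud('top'); save('t2.png',cv2.resize(im[100:260,160:400],None,fx=3,fy=3))
r=vision.trace('flapjack','top')
q=P[r[0]['pixels']]; q=q[~np.isnan(q[:,0])]; q=q[q[:,2]>.06]
m=cv2.minAreaRect((q[:,:2]*1000).astype(np.float32)); print(r[0]['score'],m,cut(np.array(m[0])/1000))
r=vision.trace('stick','top')
if r:
    q=P[r[0]['pixels']]; q=q[~np.isnan(q[:,0])]; c=(q[:,:2]-CO)@CA
    k=c[:,0]>np.percentile(c[:,0],80); print(r[0]['score'],'nose x',c[:,0].max(),'y',np.percentile(c[k,1],[2,50,98]),'z',np.median(q[k,2]))
to(w(-.365,0,.077),-120.6)
E
```

```text
0.89 ((472.82940673828125, -45.78335952758789), (51.18745422363281, 116.9832534790039), 64.8594741821289) [-0.08878358  0.02285943]
t 9.5 pos [ 0.3535 -0.2954  0.1287] rot [-1.7993e+02  1.0000e-02 -1.2059e+02] F [ 0.12 -0.15 -0.69] w 0.0219
dp [0.0007 0.0015 0.0517] turn [-0.07  0.01  0.01]
```

View pics/t2.png

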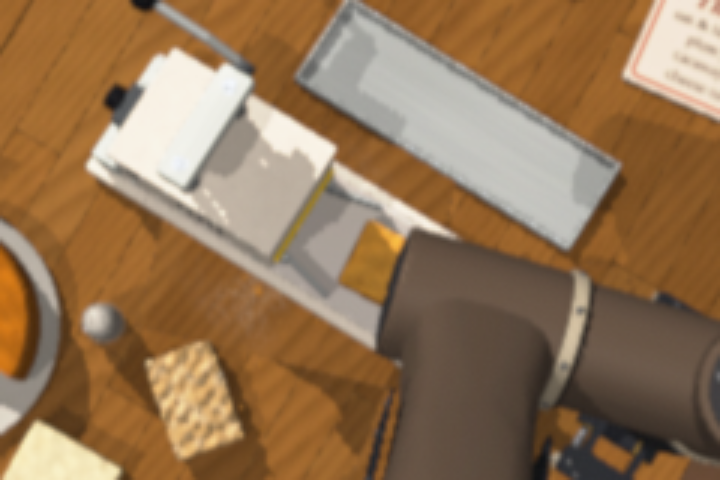

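The arm hides the stick from above, but the flapjack front (370,255) is unmoved. I lower to the bed and approach.

Call:
carry_out([
  {"dp": [0, 0.0015, 0.015], "rotation": [0, 0, 0]},
  {"dp": [0, 0, 0.015], "rotation": [0, 0, 0]},
  {"dp": [0, 0, 0.015], "rotation": [0, 0, 0]},
  {"dp": [0, 0, 0.006], "rotation": [0, 0, 0]},
  {"dp": [0, 0, 0], "rotation": [0, 0, 0]},
  {"dp": [0, 0, 0], "rotation": [0, 0, 0]},
])

```text
t: 10.25
eef_pos: [0.352, -0.2947, 0.0777]
ee_rot: [-3.141, 0.0, -2.105]
force: [-1.2, 0.4, -1.8]
width: 0.0219
gripper_force: 50.0
```

Call:
carry_out([
  {"dp": [-0.004, 0, 0], "rotation": [0, 0, 0]},
  {"dp": [-0.004, 0, 0], "rotation": [0, 0, 0]},
  {"dp": [-0.004, 0, 0], "rotation": [0, 0, 0]},
  {"dp": [-0.004, 0, 0], "rotation": [0, 0, 0]},
  {"dp": [-0.004, 0, 0], "rotation": [0, 0, 0]},
  {"dp": [-0.004, 0, 0], "rotation": [0, 0, 0]},
  {"dp": [-0.004, 0, 0], "rotation": [0, 0, 0]},
  {"dp": [-0.004, 0, 0], "rotation": [0, 0, 0]},
])

```text
t: 11.25
eef_pos: [0.368, -0.2668, 0.0771]
ee_rot: [3.142, -0.0, -2.105]
force: [-0.8, -1.0, -0.6]
width: 0.0217
gripper_force: 50.0
```

```bash
cat >> h.py <<'E'
def flap(name='side'):
    im,P=cloud(name); r=vision.trace('flapjack',name); s=readout.get_state()
    print('t',round(s['t'],2),'tcp cut',np.round(cut(s['eef_pos']),4),s['eef_pos'][2].round(4),'Fcut',np.round(CA.T@s['force'][:2],2),'Fz',s['force'][2].round(2),'yaw',np.degrees(s['ee_rot'][2]).round(2))
    if r:
        q=P[r[0]['pixels']]; q=q[~np.isnan(q[:,0])]; q=q[(q[:,2]>.062)&(q[:,2]<.075)]; c=((q[:,:2]-CO)@CA*1000).astype(np.float32)
        m=cv2.minAreaRect(c); print('flap',round(r[0]['score'],2),len(q),np.round(m[0]),np.round(m[1]),round(m[2],1),'x',c[:,0].min(),c[:,0].max())
    return im,P
E
python3 -c "
from h import *
im,P=flap(); save('s3.png',cv2.resize(im[120:300,150:400],None,fx=3,fy=3))"
```

```text
t 11.35 tcp cut [-3.321e-01  3.000e-04] 0.0771 Fcut [-0.05  0.16] Fz -1.79 yaw -120.6
```

View pics/s3.png

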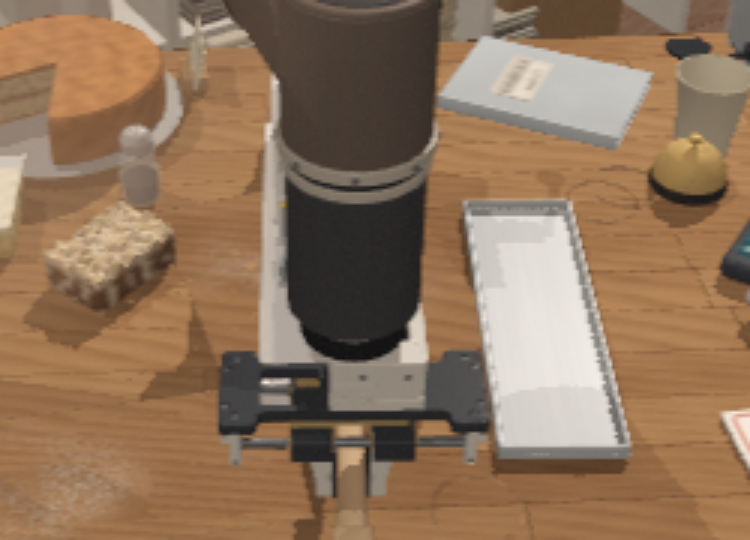

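The arm hides the flapjack from the side; the stick is behind it and aligned. I push on and feel the force.

Call:
carry_out([
  {"dp": [-0.005, 0, 0], "rotation": [0, 0, 0]},
  {"dp": [-0.005, 0, 0], "rotation": [0, 0, 0]},
  {"dp": [-0.005, 0, 0], "rotation": [0, 0, 0]},
  {"dp": [-0.005, 0, 0], "rotation": [0, 0, 0]},
  {"dp": [-0.004, 0, 0], "rotation": [0, 0, 0]},
  {"dp": [-0.004, 0, 0], "rotation": [0, 0, 0]},
  {"dp": [-0.004, 0, 0], "rotation": [0, 0, 0]},
  {"dp": [-0.004, 0, 0], "rotation": [0, 0, 0]},
])

```text
t: 12.35
eef_pos: [0.3862, -0.2357, 0.077]
ee_rot: [3.141, -0.0, -2.105]
force: [-6.6, -4.5, 0.1]
width: 0.022
gripper_force: 50.1
```

```bash
python3 -c "
from h import *
im,P=flap('top'); save('t4.png',cv2.resize(im[100:260,160:400],None,fx=3,fy=3))"
```

```text
t 12.45 tcp cut [-0.2963  0.0008] 0.077 Fcut [-3.4   1.61] Fz -1.65 yaw -120.59
flap 0.74 337 [-54. -25.] [121.  55.] 30.0 x -117.4883 -11.672845
```

View pics/t4.png

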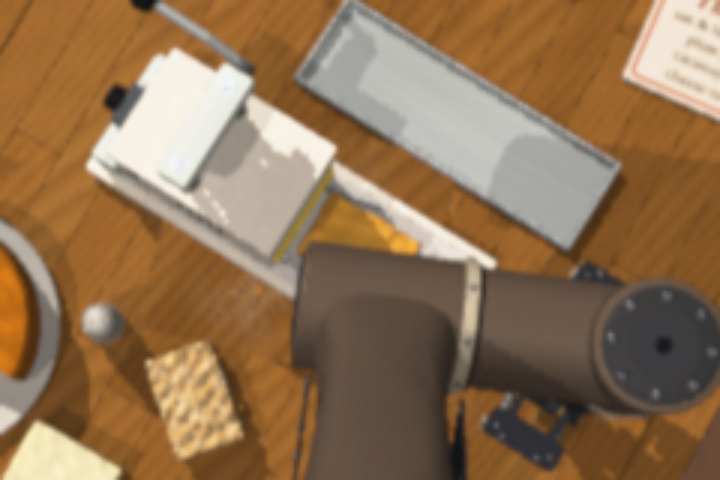

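The flapjack sits between the lead-ins, nearly square, with its front corner at about (335,195). I push on slowly.

Call:
carry_out([
  {"dp": [-0.003, 0, 0], "rotation": [0, 0, 0]},
  {"dp": [-0.003, 0, 0], "rotation": [0, 0, 0]},
  {"dp": [-0.003, 0, 0], "rotation": [0, 0, 0]},
  {"dp": [-0.003, 0, 0], "rotation": [0, 0, 0]},
])

```text
t: 12.95
eef_pos: [0.393, -0.2254, 0.0772]
ee_rot: [-3.141, 0.001, -2.105]
force: [-1.3, -0.2, -0.7]
width: 0.0217
gripper_force: 50.0
```

Call:
carry_out([
  {"dp": [-0.003, 0, 0], "rotation": [0, 0, 0]},
  {"dp": [-0.003, 0, 0], "rotation": [0, 0, 0]},
  {"dp": [-0.003, 0, 0], "rotation": [0, 0, 0]},
  {"dp": [-0.003, 0, 0], "rotation": [0, 0, 0]},
])

```text
t: 13.45
eef_pos: [0.3985, -0.2151, 0.0771]
ee_rot: [3.141, -0.0, -2.105]
force: [-2.9, -1.1, -1.1]
width: 0.0215
gripper_force: 50.0
```

Call:
carry_out([
  {"dp": [-0.003, 0, 0], "rotation": [0, 0, 0]},
  {"dp": [-0.003, 0, 0], "rotation": [0, 0, 0]},
  {"dp": [-0.003, 0, 0], "rotation": [0, 0, 0]},
  {"dp": [-0.003, 0, 0], "rotation": [0, 0, 0]},
])

```text
t: 13.95
eef_pos: [0.4045, -0.2048, 0.077]
ee_rot: [3.141, -0.0, -2.105]
force: [-1.4, -0.9, -1.8]
width: 0.0215
gripper_force: 50.0
```

```bash
python3 -c "
from h import *
im,P=flap('top')"
```

```text
t 14.05 tcp cut [-0.2602  0.0004] 0.0771 Fcut [-0.91  0.31] Fz -0.82 yaw -120.6
```

Call:
carry_out([
  {"dp": [-0.003, 0, 0], "rotation": [0, 0, 0]},
  {"dp": [-0.003, 0, 0], "rotation": [0, 0, 0]},
  {"dp": [-0.003, 0, 0], "rotation": [0, 0, 0]},
  {"dp": [-0.003, 0, 0], "rotation": [0, 0, 0]},
])

```text
t: 14.55
eef_pos: [0.4104, -0.1947, 0.077]
ee_rot: [3.141, -0.001, -2.105]
force: [-6.5, -9.9, 0.6]
width: 0.0219
gripper_force: 50.0
```

Call:
carry_out([
  {"dp": [-0.003, 0, 0], "rotation": [0, 0, 0]},
  {"dp": [-0.003, 0, 0], "rotation": [0, 0, 0]},
  {"dp": [-0.003, 0, 0], "rotation": [0, 0, 0]},
  {"dp": [-0.003, 0, 0], "rotation": [0, 0, 0]},
])

```text
t: 15.05
eef_pos: [0.4146, -0.1854, 0.0768]
ee_rot: [3.139, -0.003, -2.106]
force: [-6.6, -8.9, 2.2]
width: 0.0216
gripper_force: 50.0
```

Call:
carry_out([
  {"dp": [-0.003, 0, 0], "rotation": [0, 0, 0]},
  {"dp": [-0.003, 0, 0], "rotation": [0, 0, 0]},
  {"dp": [-0.003, 0, 0], "rotation": [0, 0, 0]},
  {"dp": [-0.003, 0, 0], "rotation": [0, 0, 0]},
])

```text
t: 15.55
eef_pos: [0.4213, -0.1748, 0.0769]
ee_rot: [3.14, -0.002, -2.106]
force: [-5.7, -9.8, 1.4]
width: 0.0219
gripper_force: 50.0
```

```bash
python3 - <<'E'
from h import *
im,P=cloud('wrist'); save('w5.png',im); flap('top')
s=readout.get_state(); A=R.from_euler('xyz',s['ee_rot']).as_matrix()
r=vision.trace('stick','wrist')
if r:
    q=P[r[0]['pixels']]; q=q[~np.isnan(q[:,0])]; T=(q-s['eef_pos'])@A; k=T[:,2]<.02
    print(len(q),T[k,0].max(), np.median(T[k&(T[:,0]>.03),1]))
E
```

```text
t 15.7 tcp cut [-0.2257  0.0014] 0.0769 Fcut [-9.4   0.82] Fz 0.06 yaw -120.65
flap 0.78 210 [-25.  -7.] [61. 47.] 86.4 x -48.91544 -0.69495773
9103 0.07820962605406524 -0.0003755701038787693
```

View pics/w5.png

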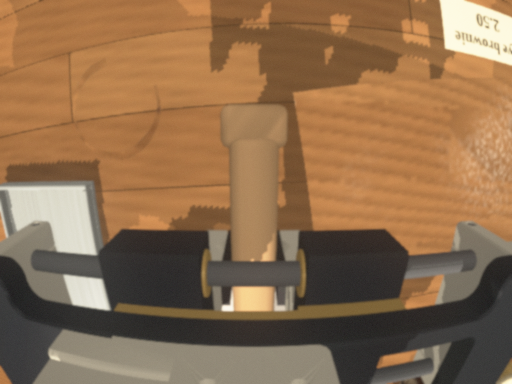

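The stick is still straight in the hand (column ~253). The drag is about 9 to 11 N.

Call:
carry_out([
  {"dp": [-0.003, 0, 0], "rotation": [0, 0, 0]},
  {"dp": [-0.003, 0, 0], "rotation": [0, 0, 0]},
  {"dp": [-0.003, 0, 0], "rotation": [0, 0, 0]},
  {"dp": [-0.003, 0, 0], "rotation": [0, 0, 0]},
])

```text
t: 16.25
eef_pos: [0.4274, -0.1645, 0.0768]
ee_rot: [3.139, -0.002, -2.106]
force: [-6.1, -10.0, 0.7]
width: 0.0219
gripper_force: 50.0
```

Call:
carry_out([
  {"dp": [-0.003, 0, 0], "rotation": [0, 0, 0]},
  {"dp": [-0.003, 0, 0], "rotation": [0, 0, 0]},
  {"dp": [-0.003, 0, 0], "rotation": [0, 0, 0]},
  {"dp": [-0.003, 0, 0], "rotation": [0, 0, 0]},
])

```text
t: 16.75
eef_pos: [0.4335, -0.1542, 0.0768]
ee_rot: [3.139, -0.002, -2.106]
force: [-7.0, -9.9, 1.6]
width: 0.0213
gripper_force: 50.0
```

Call:
carry_out([
  {"dp": [-0.003, 0, 0], "rotation": [0, 0, 0]},
  {"dp": [-0.003, 0, 0], "rotation": [0, 0, 0]},
  {"dp": [-0.003, 0, 0], "rotation": [0, 0, 0]},
  {"dp": [-0.003, 0, 0], "rotation": [0, 0, 0]},
])

```text
t: 17.25
eef_pos: [0.4395, -0.1439, 0.0768]
ee_rot: [3.139, -0.003, -2.106]
force: [-6.6, -9.6, 0.8]
width: 0.0219
gripper_force: 50.0
```

Call:
carry_out([
  {"dp": [-0.003, 0, 0], "rotation": [0, 0, 0]},
  {"dp": [-0.003, 0, 0], "rotation": [0, 0, 0]},
  {"dp": [-0.003, 0, 0], "rotation": [0, 0, 0]},
  {"dp": [-0.003, 0, 0], "rotation": [0, 0, 0]},
])

```text
t: 17.75
eef_pos: [0.4455, -0.1336, 0.0768]
ee_rot: [3.139, -0.003, -2.106]
force: [-6.5, -9.7, 1.2]
width: 0.0217
gripper_force: 50.0
```

```bash
python3 - <<'E'
from h import *
flap('top')
f=[]
for i in range(6):
    vision.grab_frame('top'); s=readout.get_state(); f.append([*(CA.T@s['force'][:2]),s['force'][2]])
print(np.round(f,1).tolist(),np.mean(f,0))
E
```

```text
t 17.85 tcp cut [-0.178   0.0015] 0.0768 Fcut [-10.72   1.01] Fz 1.11 yaw -120.65
[[-9.5, 1.0, 1.8], [-9.6, 1.2, 1.5], [-9.8, 0.8, 1.6], [-8.9, 1.2, 0.9], [-9.2, 1.4, 0.7], [-9.5, 0.4, 1.3]] [-9.43054476  1.0012088   1.29634517]
```

Call:
carry_out([
  {"dp": [-0.002, 0, 0], "rotation": [0, 0, 0]},
  {"dp": [-0.002, 0, 0], "rotation": [0, 0, 0]},
  {"dp": [-0.002, 0, 0], "rotation": [0, 0, 0]},
  {"dp": [-0.002, 0, 0], "rotation": [0, 0, 0]},
])

```text
t: 18.65
eef_pos: [0.4495, -0.1268, 0.0768]
ee_rot: [3.139, -0.003, -2.106]
force: [-6.3, -10.8, 2.5]
width: 0.0214
gripper_force: 50.0
```

Call:
carry_out([
  {"dp": [-0.002, 0, 0], "rotation": [0, 0, 0]},
  {"dp": [-0.002, 0, 0], "rotation": [0, 0, 0]},
])

```text
t: 18.9
eef_pos: [0.4516, -0.1234, 0.0768]
ee_rot: [3.139, -0.003, -2.106]
force: [-7.0, -10.7, 3.1]
width: 0.0217
gripper_force: 50.0
```

Call:
carry_out([
  {"dp": [-0.0015, 0, 0], "rotation": [0, 0, 0]},
  {"dp": [-0.0015, 0, 0], "rotation": [0, 0, 0]},
])

```text
t: 19.15
eef_pos: [0.4531, -0.1208, 0.0768]
ee_rot: [3.139, -0.003, -2.106]
force: [-6.1, -10.3, 1.5]
width: 0.0215
gripper_force: 50.0
```

Still the drag level (12 N), so no gauge contact yet.

Call:
carry_out([
  {"dp": [-0.002, 0, 0], "rotation": [0, 0, 0]},
  {"dp": [-0.002, 0, 0], "rotation": [0, 0, 0]},
])

```text
t: 19.4
eef_pos: [0.4551, -0.1174, 0.0768]
ee_rot: [3.139, -0.003, -2.106]
force: [-7.2, -9.7, 2.6]
width: 0.0217
gripper_force: 50.0
```

Call:
carry_out([
  {"dp": [-0.002, 0, 0], "rotation": [0, 0, 0]},
  {"dp": [-0.002, 0, 0], "rotation": [0, 0, 0]},
])

```text
t: 19.65
eef_pos: [0.4564, -0.1144, 0.0767]
ee_rot: [3.138, -0.004, -2.106]
force: [-8.5, -15.6, 3.4]
width: 0.0215
gripper_force: 50.0
```

```bash
python3 - <<'E'
from h import *
f=[]
for i in range(5):
    vision.grab_frame('top'); s=readout.get_state(); f.append([*(CA.T@s['force'][:2]),s['force'][2],cut(s['eef_pos'])[0]*1000])
print(np.round(f,1).tolist(),np.mean(f,0))
E
```

```text
[[-14.0, 0.5, 3.4, -156.1], [-14.5, 0.5, 2.2, -156.1], [-14.7, -0.2, 2.7, -156.1], [-14.2, 0.3, 3.0, -156.1], [-13.5, -0.3, 3.2, -156.1]] [ -14.16976854    0.1693357     2.91207738 -156.09228368]
```

The gauge is pressed by about 5 N, roughly 3 mm. I withdraw the stick straight back.

Call:
carry_out([
  {"dp": [0.002, 0, 0], "rotation": [0, 0, 0]},
  {"dp": [0.004, 0, 0], "rotation": [0, 0, 0]},
  {"dp": [0.01, 0, 0], "rotation": [0, 0, 0]},
  {"dp": [0.02, 0, 0], "rotation": [0, 0, 0]},
  {"dp": [0.025, 0, 0], "rotation": [0, 0, 0]},
  {"dp": [0.025, 0, 0], "rotation": [0, 0, 0]},
  {"dp": [0.025, 0, 0], "rotation": [0, 0, 0]},
  {"dp": [0.02, 0, 0], "rotation": [0, 0, 0]},
])

```text
t: 20.9
eef_pos: [0.391, -0.227, 0.0771]
ee_rot: [-3.142, 0.0, -2.106]
force: [-0.1, -0.7, -1.0]
width: 0.0216
gripper_force: 50.0
```

Call:
carry_out([
  {"dp": [0, 0, 0], "rotation": [0, 0, 0]},
  {"dp": [0, 0, -0.03], "rotation": [0, 0, 0]},
  {"dp": [0, 0, -0.03], "rotation": [0, 0, 0]},
  {"dp": [0, 0, -0.03], "rotation": [0, 0, 0]},
  {"dp": [0, 0, -0.03], "rotation": [0, 0, 0]},
  {"dp": [0, 0, 0], "rotation": [0, 0, 0]},
])

```text
t: 21.65
eef_pos: [0.3937, -0.2259, 0.1994]
ee_rot: [-3.137, 0.002, -2.105]
force: [-0.0, 0.6, -0.6]
width: 0.0217
gripper_force: 50.0
```

```bash
python3 - <<'E'
from h import *
flap('top')
im,P=cloud('wrist'); s=readout.get_state(); A=R.from_euler('xyz',s['ee_rot']).as_matrix()
r=vision.trace('stick','wrist')
if r:
    q=P[r[0]['pixels']]; q=q[~np.isnan(q[:,0])]; T=(q-s['eef_pos'])@A; k=T[:,2]<.02; T=T[k]
    print('stick rear',T[:,0].max(),'y',np.median(T[T[:,0]>.03,1]))
    for a in (.012,.03,.05): 
        j=abs(T[:,0]-a)<.006; print(a,np.median(T[j,1:],0).round(4))
# target: original lifted pose
to([.6263,-.1986,.195],-121.1)
E
```

```text
t 21.75 tcp cut [-0.2845  0.0009] 0.1969 Fcut [-0.78 -0.34] Fz -2.37 yaw -120.62
stick rear 0.07778207965540625 y -0.0008248945014733033
0.012 [-0.0013 -0.0086]
0.03 [-0.0008 -0.0085]
0.05 [-0.0008 -0.0085]
t 21.85 pos [ 0.3917 -0.2254  0.1962] rot [ 1.7992e+02 -2.0000e-02 -1.2062e+02] F [ 0.07 -0.12 -1.4 ] w 0.0219
dp [-0.1426 -0.1882  0.0008] turn [ 0.08 -0.02  0.48]
```

Call:
carry_out([
  {"dp": [0, -0.047, 0], "rotation": [0, 0, 0]},
  {"dp": [0, -0.047, 0], "rotation": [0, 0, 0]},
  {"dp": [0, -0.047, 0], "rotation": [0, 0, 0]},
  {"dp": [0, -0.047, 0], "rotation": [0, 0, 0]},
  {"dp": [-0.047, 0, 0], "rotation": [0, 0, 0]},
  {"dp": [-0.047, 0, 0], "rotation": [0, 0, 0]},
  {"dp": [-0.047, 0, 0], "rotation": [0, 0, 0]},
  {"dp": [0, 0, 0], "rotation": [0, 0, 0.5]},
])

```text
t: 22.85
eef_pos: [0.6269, -0.1973, 0.195]
ee_rot: [3.139, -0.001, -2.111]
force: [0.4, -1.7, -2.3]
width: 0.0217
gripper_force: 50.0
```

Call:
carry_out([
  {"dp": [0, 0, 0.035], "rotation": [0, 0, 0]},
  {"dp": [0, 0, 0.035], "rotation": [0, 0, 0]},
  {"dp": [0, 0, 0.025], "rotation": [0, 0, 0]},
  {"dp": [0, 0, 0], "rotation": [0, 0, 0]},
  {"dp": [0, 0, 0], "rotation": [0, 0, 0]},
])

```text
t: 23.48
eef_pos: [0.6262, -0.2005, 0.1026]
ee_rot: [-3.141, -0.0, -2.114]
force: [0.4, -0.2, -0.8]
width: 0.0216
gripper_force: 50.0
```

```bash
python3 - <<'E'
from h import *
im,P=cloud('top'); save('t6.png',cv2.resize(im[60:260,160:400],None,fx=3,fy=3))
to([.6263,-.1986,.048],-121.1)
E
```

```text
t 23.52 pos [ 0.6265 -0.2004  0.1031] rot [-1.7992e+02  2.0000e-02 -1.2111e+02] F [ 1.16 -0.09 -1.15] w 0.022
dp [-0.0014  0.0012  0.0551] turn [-0.08  0.02 -0.01]
```

View pics/t6.png

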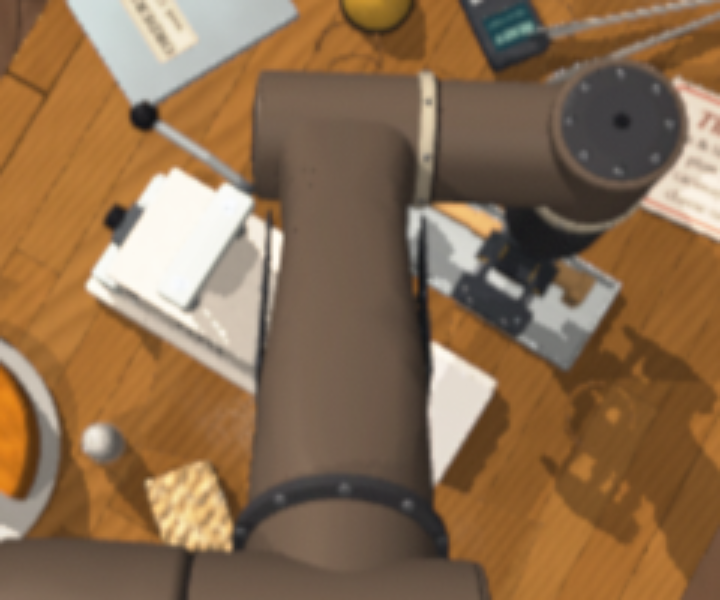

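The stick is over the tray with its rear at about (575,285). I lower it and release.

Call:
carry_out([
  {"dp": [-0.0014, 0.0012, 0.02], "rotation": [0, 0, 0]},
  {"dp": [0, 0, 0.02], "rotation": [0, 0, 0]},
  {"dp": [0, 0, 0.01], "rotation": [0, 0, 0]},
  {"dp": [0, 0, 0.005], "rotation": [0, 0, 0]},
  {"dp": [0, 0, 0], "rotation": [0, 0, 0]},
  {"dp": [0, 0, 0], "rotation": [0, 0, 0]},
])

```text
t: 24.28
eef_pos: [0.6263, -0.1983, 0.048]
ee_rot: [-3.14, 0.001, -2.114]
force: [0.3, 0.2, 1.5]
width: 0.0214
gripper_force: 50.0
```

Call:
carry_out([
  {"dp": [0, 0, 0.001], "rotation": [0, 0, 0]},
  {"dp": [0, 0, 0], "rotation": [0, 0, 0]},
])

```text
t: 24.52
eef_pos: [0.6264, -0.1983, 0.048]
ee_rot: [-3.14, 0.001, -2.113]
force: [-2.2, 1.4, 10.0]
width: 0.0219
gripper_force: 50.0
```

Call:
carry_out([
  {"dp": [0, 0, 0], "rotation": [0, 0, 0]},
  {"dp": [0, 0, 0], "rotation": [0, 0, 0]},
  {"dp": [0, 0, 0], "rotation": [0, 0, 0]},
  {"dp": [0, 0, 0], "rotation": [0, 0, 0]},
  {"dp": [0, 0, 0], "rotation": [0, 0, 0]},
  {"dp": [0, 0, 0], "rotation": [0, 0, 0]},
], grip=0.07)

```text
t: 25.28
eef_pos: [0.6256, -0.1982, 0.046]
ee_rot: [3.141, -0.0, -2.114]
force: [-0.9, -0.1, 0.1]
width: 0.0691
gripper_force: 0.0
```

Call:
carry_out([
  {"dp": [0, 0, -0.02], "rotation": [0, 0, 0]},
  {"dp": [0, 0, -0.03], "rotation": [0, 0, 0]},
  {"dp": [0, 0, -0.04], "rotation": [0, 0, 0]},
  {"dp": [0, 0, -0.05], "rotation": [0, 0, 0]},
  {"dp": [0, 0, -0.05], "rotation": [0, 0, 0]},
  {"dp": [0, 0, 0], "rotation": [0, 0, 0]},
  {"dp": [0, 0, 0], "rotation": [0, 0, 0]},
])

```text
t: 26.15
eef_pos: [0.6253, -0.198, 0.2359]
ee_rot: [3.141, 0.0, -2.114]
force: [-0.2, 0.3, -1.1]
width: 0.07
gripper_force: 0.0
```

```bash
python3 - <<'E'
from h import *
im,P=cloud('wrist'); save('w7.png',im)
r=vision.trace('stick','wrist'); q=P[r[0]['pixels']]; q=q[~np.isnan(q[:,0])]; q=q[q[:,2]>.045]
d=q[:,:2]-q[:,:2].mean(0); v=np.linalg.svd(d,full_matrices=0)[2][0]; v*=np.sign(v[0]); s=d@v
g=q[:,:2].mean(0)+v*(s.min()+.08); print('grip',g,np.degrees(np.arctan2(v[1],v[0])),'topz',np.median(q[:,2]))
th=np.radians(59.2); e=g-np.array([.656,-.145]); print('in tray',e@[np.cos(th),np.sin(th)],e@[-np.sin(th),np.cos(th)])
print(np.round(readout.get_state()['force'],2))
# look under the hood for the flapjack from the side camera
im,P=flap('side'); flap('top')
E
```

```text
grip [ 0.62859322 -0.19614067] 58.87542641713865 topz 0.055426221938397774
in tray -0.057961234127489325 -0.002644889094407603
[-0.3   0.11 -0.57]
t 26.35 tcp cut [-0.1424 -0.1857] 0.2346 Fcut [-0.11  0.74] Fz 0.23 yaw -121.12
flap 0.56 2 [ 17. -24.] [6. 0.] 93.2 x 16.8626 17.186821
t 26.45 tcp cut [-0.1423 -0.186 ] 0.235 Fcut [-0.7  -1.24] Fz -0.6 yaw -121.11
```

View pics/w7.png

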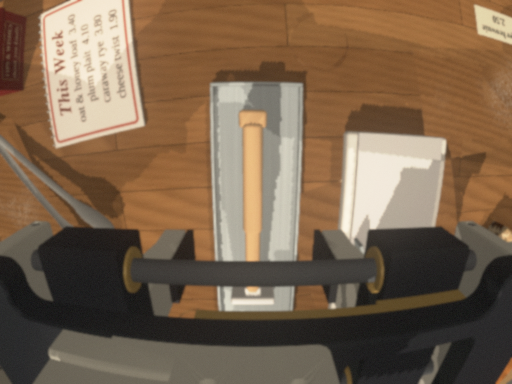

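The stick lies level in its tray (col 253, rows 110–290) and the bed is clear. I'm handing in.

```bash
python3 -c "
from station import arm
print(arm.job_done())"
```

```text
the job is handed in; nothing more can be done
None
```

I handed the job in at about 26 s, with no verdict returned. I pushed the flapjack through the mouth until I felt about 5 N from the gauge plate (roughly 3 mm of travel). The stick is back level in its tray, but the hood hides the flapjack, so I couldn't see its final position.

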